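Tighten the bench clamp on a coffee-machine pump

TASK

Two identical knob-operated clamps stand on the repair bench; one has a coffee-machine pump lying in it, the other is empty. On the clamp with the pump, turn the black knob clockwise (seen from above) until the spring pad just touches the pump, then an eighth of a turn (45 degrees) more and no further, and let go. Leave the pump lying where it is and do not turn the knob of the empty clamp.

Things in the scene. Friction and masses are not known exactly. Their poses are not given: they have to be found in the camera images.
- knob_grip (a point): Grip point on the knob of the clamp with the pump: on its vertical axis, 93 mm above the bench. Black bar 56 long, 14 thick, 40 mm tall, top at 108 mm, over a grey housing (top at 60 mm). x along the bar, y across it, z up; turns with the knob. Clockwise from above advances the jaw 20 mm per rad. Friction 0.15 N m, up to 0.25 at the end; stays where left. Whole turn needed: 1.0 to 1.5 rad.
- clamp_pad (a joint): How far the spring pad (rubber-faced steel plate 50 x 34 mm, on two sprung rods ahead of the jaw) is pushed back towards the jaw, m. Reads 0 until the pad touches the pump, then grows 20 mm per rad of knob (0.0157 at an eighth of a turn); stop at 0.030. Spring 300 N/m. At the start the pad is 4 to 14 mm short of the pump; fully open, its face is 88 mm from the knob axis.
- pump: Pump: steel block 56 x 46 x 44 mm with round black plastic ends and a brass nozzle, 118 mm long overall, 0.35 to 0.6 kg, lying on the clamp's 12 mm base plate against a steel stop; top 56 mm above the bench. Origin: middle of the block's underside; x along the pump, across the clamp; y along the clamp from knob to stop; z up. The pad meets it 23 mm from the origin towards the knob.
- spare_knob (a joint): Angle of the knob of the other, empty clamp of the same make, rad, growing clockwise; it stands fully open at 0 at the start. Not to be turned.
Mind the look-alikes: they are no part of the job. What is shaped like the pump but brown or pink is not meant.

How it is judged:
By the outcome, as a careful person would: the job done as asked, in the order asked, and still so for the second after the job is handed in, with the robot touching nothing.
It also fails if it takes over 40 s, if anything falls off the work surface, if the arm or the gripper's body presses on something with over 40 N, if the wrist force passes 120 N, or if a joint passes its speed limit or range.

ROBOT

A 6-joint arm with a two-finger parallel gripper is mounted at the origin on the work surface. World frame = base frame: x ahead of the robot, y to its left, z up, the work surface at z = 0. Lengths are in m, angles in rad, forces in N, time in s.
With the tool pointing down it reaches from about 0.3 to 0.95 m from the base axis. Payload 3.1 kg.
Tool frame: the origin (TCP) lies at the centre of the arm's flange, where the gripper is bolted on; the fingertips stand 173 mm ahead of it and the grasp point (between the pads) lies 155 mm ahead of it; z points along the fingers, y is the direction in which the jaws open and shut (so a half turn about z gives the same grasp; the last joint's range is limited). The gripper opens to 85 mm and grips with 20 to 120 N. Pads are 22 mm wide; open, the fingers measure 114 mm over their backs; the gripper's body (76 mm by 85 mm) begins 54 mm behind the grasp point. The pads swing forward as they close: fully open they stand 13 mm farther back than shut.
Start: joints at [-1.35, 0.308, 1.634, -0, 1.2, -0.07], TCP at [0.179, -0.599, 0.405] pointing down, gripper open.
Joint ranges: [-3.06, 3.06], [-0.79, 1.96], [0.05, 2.63], [-1.19, 4.34], [0.05, 2.64], [-2.94, 2.94]. Speed limits (rad/s): [2.79, 2.79, 3.14, 3.14, 3.14, 3.14].

INTERFACE

Orientations are given as a unit quaternion [x, y, z, w].
In Python, from rig import r gives the robot as it stands. Calls block until the motion is done:
- r.goto(position, orientation): joint-space move of the TCP to a pose.
- r.move_l(position, max_speed=0.15, rotation=None, until_force=None): straight line of the TCP; rotation=None keeps the orientation; max_speed is the mean speed in m/s. With until_force (N) it stops when the force on the tool has changed by that much, and returns True; else False.
- r.goto_joints(angles): joint-space move.
- r.grip(opening, strength=None): opening from 0.0 (shut) to 1.0 (fully open); strength is the grip in N (None keeps the last); returns when the fingers have stopped.
- r.pause(seconds).
- r.solve_ik(position, orientation): joint angles nearest the present ones, or None.
- r.read_camera(name): name is "side" or "top"; returns the picture (384x512x3 uint8, red, green, blue); there is no depth.
- r.camera_model(name): a dict with "K" (3x3 intrinsics, pixels), "camera_from_world" (4x4, takes a point from world to camera coordinates). Camera axes: x right, y down, z forward; pixel columns grow to the right and rows downward; lengths in m; the calibration is good to about 2 mm. A picture is of the moment at which its call begins. camera_model takes no time and is no camera call.
A pose or a line that the arm cannot do raises r.PlanningError and nothing moves.
- r.close_job(): hands the job in, once; it reports no verdict.
Readings, each from a call of its own:
- r.get_t(): time.
- r.get_joint_pos(): joint angles.
- r.get_joint_vel(): joint speeds.
- r.get_effort(): joint torques, N m.
- r.get_tool_pos(): TCP position.
- r.get_tool_rot(): TCP orientation.
- r.get_ft_force(): force on the tool from outside, world axes, zero at the start.
- r.get_ft_torque(): the same for the moment, N m.
- r.get_gripper_width(): opening from 0.0 (shut) to 1.0 (fully open).
Only numpy, scipy, OpenCV 4.12 (cv2) and the standard library are available. Lean on these libraries where they do the work, as an engineer would, in place of code of your own. Each camera call takes 0.05 s, during which the arm holds its last target. There are 200 camera calls.

## Working session

There is one attempt and no reset: what is moved stays moved. The work goes in short steps, each a Python script; the robot and the scene stay as the last script left them, time stands still between calls to the robot, and variables do not carry over. Pictures are saved under pics/ and viewed, about 8 in all and at most 12, crops included, and the job is handed in when it is done.

```bash
mkdir -p pics
python3 - <<'E'
from rig import r
import cv2,numpy as np
for n in("top","side"):
    im=r.read_camera(n); cv2.imwrite(f"pics/{n}0.png",cv2.resize(im[:,:,::-1],(800,600),interpolation=cv2.INTER_CUBIC)); np.save(f"pics/{n}0.npy",im)
    m=r.camera_model(n); print(n,np.round(m["K"],1).tolist(),np.round(m["camera_from_world"],3).tolist())
print(r.get_t(),r.get_tool_rot())
E
```

```text
top [[391.6, 0.0, 251.8], [0.0, 391.6, 194.0], [0.0, 0.0, 1.0]] [[0.021, -1.0, -0.007, 0.107], [-0.994, -0.02, -0.105, 0.41], [0.105, 0.01, -0.994, 1.019], [0.0, 0.0, 0.0, 1.0]]
side [[415.6, 0.0, 257.1], [0.0, 415.6, 188.7], [0.0, 0.0, 1.0]] [[-0.848, -0.53, 0.014, 0.4], [-0.339, 0.523, -0.782, 0.147], [0.407, -0.668, -0.623, 1.28], [0.0, 0.0, 0.0, 1.0]]
0.1 [ 9.89446904e-01  1.44892234e-01 -8.89475530e-05 -1.02785707e-03]
```

View pics/top0.png

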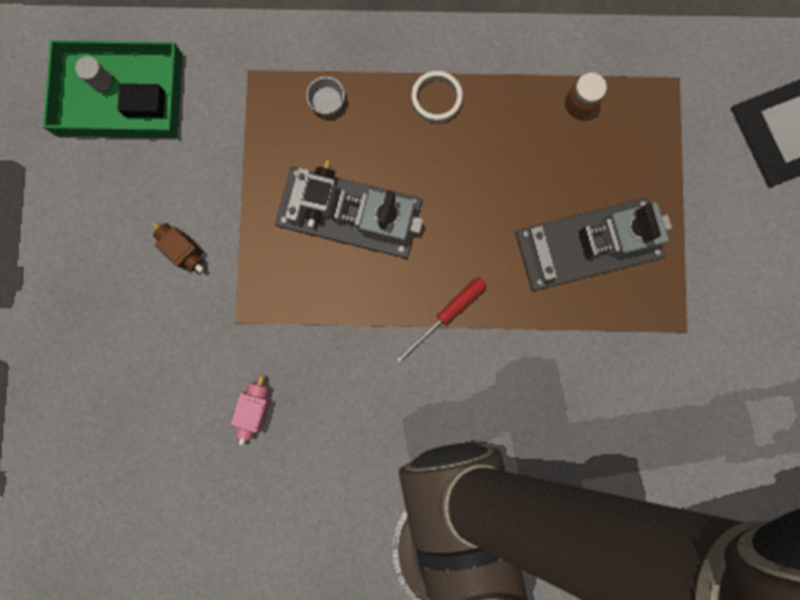

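View pics/side0.png

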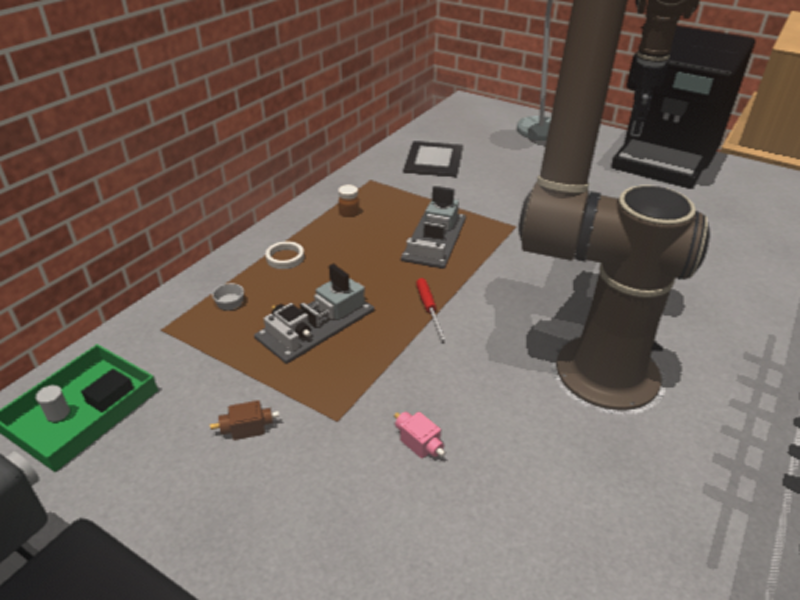

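The top view shows the pump clamp at about (350,210) and the empty clamp at about (595,245). In the side view the pump clamp is at about (315,310). I'll enlarge both.

Run:
```python
import cv2,numpy as np
a=np.load("pics/top0.npy")[100:170,174:278,::-1]; b=np.load("pics/side0.npy")[162:235,158:246,::-1]
f=lambda i,s:cv2.resize(np.clip(i*1.6,0,255).astype(np.uint8),None,fx=s,fy=s,interpolation=cv2.INTER_CUBIC)
cv2.imwrite("pics/top_c.png",f(a,7)); cv2.imwrite("pics/side_c.png",f(b,8))
```

```text
(no output)
```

View pics/top_c.png

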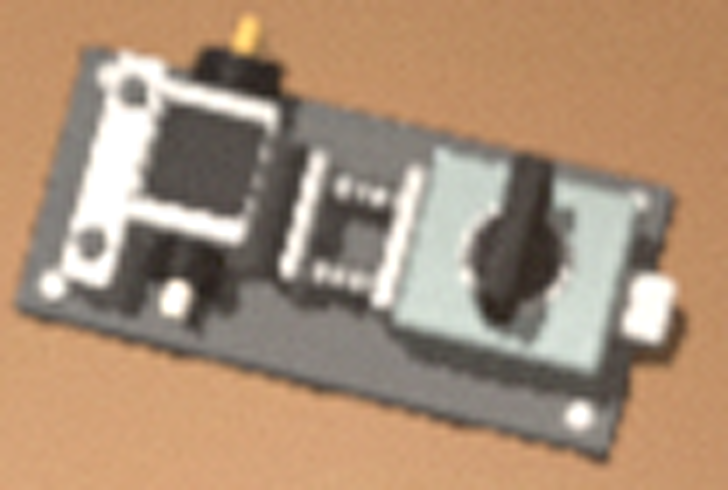

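View pics/side_c.png

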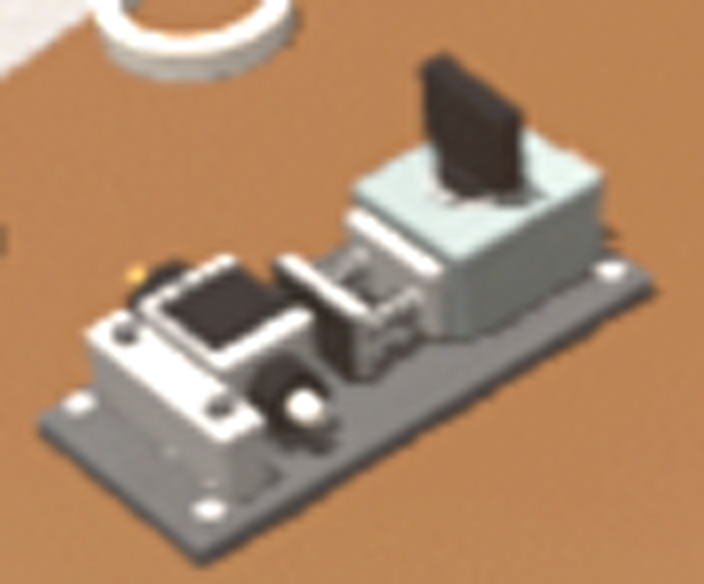

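```bash
cat > h.py <<'E'
import numpy as np
from rig import r
def back(cam,u,v,z):
    m=r.camera_model(cam);T=np.array(m["camera_from_world"]);R=T[:3,:3];c=-R.T@T[:3,3]
    d=R.T@np.linalg.solve(m["K"],[u,v,1]);return (c+d*(z-c[2])/d[2])
def proj(cam,p):
    m=r.camera_model(cam);T=np.array(m["camera_from_world"]);q=m["K"]@(T[:3,:3]@p+T[:3,3]);return q[:2]/q[2]
T=lambda x,y:((x+.5)/7-.5+174,(y+.5)/7-.5+100)
S=lambda x,y:((x+.5)/8-.5+158,(y+.5)/8-.5+162)
E
python3 - <<'E'
from h import *
P=lambda n,c,f,x,y,z:print(n,c,np.round(back(c,*f(x,y),z)[:2],4))
for i,(x,y) in enumerate([(435,150),(635,200),(600,372),(395,322)]):P("hous%d"%i,"top",T,x,y,.06)
for n,x,y in[("hL",352,188),("hB",462,255),("hR",603,180)]:P(n,"side",S,x,y,.06)
P("collar","top",T,517,258,.06);P("collar","side",S,478,195,.06)
P("barfar","top",T,533,157,.108);P("barnear","top",T,500,318,.108)
P("barfar","side",S,433,63,.108);P("barnear","side",S,520,112,.108)
for n,x,y in[("bL",18,310),("bTL",90,50),("bTR",675,188),("bBR",607,460)]:P(n,"top",T,x,y,.012)
P("padface","top",T,318,155,.05);P("padface2","top",T,285,275,.05)
P("pump+","top",T,283,108,.056);P("pump-","top",T,240,240,.056)
E
```

```text
hous0 top [0.5944 0.1609]
hous1 top [0.5768 0.0859]
hous2 top [0.5114 0.0977]
hous3 top [0.5287 0.1741]
hL side [0.5858 0.1655]
hB side [0.5217 0.1761]
hR side [0.5021 0.1048]
collar top [0.5539 0.1294]
collar side [0.5395 0.1411]
barfar top [0.5783 0.1233]
barnear top [0.5198 0.1337]
barfar side [0.5686 0.1287]
barnear side [0.5193 0.1365]
bL top [0.5418 0.3243]
bTL top [0.6465 0.3003]
bTR top [0.5953 0.0695]
bBR top [0.4871 0.094 ]
padface top [0.5946 0.2056]
padface2 top [0.5482 0.2166]
pump+ top [0.6107 0.2187]
pump- top [0.5598 0.2331]
```

Run:
```python
from h import *
P=lambda n,c,f,x,y,z:print(n,c,np.round(back(c,*f(x,y),z)[:2],4))
for n,x,y in[("bTL",40,420),("bL",200,562),("bBR",655,290)]:P(n,"side",S,x,y,.012)
from scipy.optimize import least_squares
for n,a,b in[("h0",(435,150),(352,188)),("h3",(395,322),(462,255)),("h2",(600,372),(603,180)),("far",(533,157),(433,63)),("near",(500,318),(520,112)),("bTL",(90,50),(40,420)),("bL",(18,310),(200,562)),("bBR",(607,460),(655,290))]:
    s=least_squares(lambda p:np.r_[proj("top",p)-T(*a),proj("side",p)-S(*b)],[.55,.13,.05]);print(n,np.round(s.x,4),np.round(s.fun,1))
```

```text
bTL side [0.6379 0.3056]
bL side [0.5321 0.3333]
bBR side [0.477  0.1047]
h0 [0.5944 0.1603 0.054 ] [ 0.3  0.7 -1.  -0.3]
h3 [0.5278 0.1734 0.0564] [ 0.3  0.7 -0.9 -0.2]
h2 [0.5115 0.0968 0.0516] [ 0.3  0.6 -0.9 -0.2]
far [0.5782 0.1225 0.1016] [ 0.4  0.8 -1.1 -0.3]
near [0.5206 0.1339 0.1057] [-0.1 -0.1  0.2  0. ]
bTL [0.647  0.3006 0.005 ] [ 0.3  0.6 -0.8 -0.3]
bL [0.5427 0.3258 0.0011] [ 0.3  0.6 -0.7 -0.2]
bBR [ 0.4879  0.0931 -0.0005] [ 0.3  0.5 -0.7 -0.1]
```

```bash
cat >> h.py <<'E'
import cv2
def Q(yawy): # tool down, tool y axis at angle yawy
    a=(yawy+np.pi/2)/2; return [np.cos(a),np.sin(a),0.,0.]
def snap(n,u0,v0,w,h,s,name):
    im=r.read_camera(n); np.save(f"pics/{name}.npy",im)
    i=np.clip(im[v0:v0+h,u0:u0+w,::-1]*1.6,0,255).astype(np.uint8)
    return cv2.resize(i,None,fx=s,fy=s,interpolation=cv2.INTER_CUBIC)
E
python3 - <<'E'
from h import *
x,y=.548,.131; yaw=np.radians(80)
r.grip(.6,20)
r.goto([x,y,.33],Q(yaw))
print(r.get_joint_pos(),r.get_tool_pos(),r.get_t())
hit=r.move_l([x,y,.25],.08,until_force=8)
print(hit,r.get_tool_pos(),r.get_ft_force(),r.get_ft_torque(),r.get_t(),r.get_gripper_width())
a=snap("top",174,90,104,80,5,"t1");b=snap("side",158,135,88,100,4,"s1")
c=np.zeros((400,a.shape[1]+b.shape[1],3),np.uint8);c[:,:a.shape[1]]=a;c[:b.shape[0],a.shape[1]:]=b
cv2.imwrite("pics/v1.png",cv2.resize(c,None,fx=.9,fy=.9) if c.shape[1]>888 else c);print(c.shape)
E
```

```text
[ 1.56056784e-01  2.74495141e-01  1.84133771e+00 -2.90387034e-04
  1.02545483e+00 -1.23886396e+00] [0.54829693 0.13026586 0.33010193] 3.4167
False [0.54843542 0.13105968 0.25061019] [ 0.87339146 -0.18197137 -0.60316147] [-0.04604715  0.00924362  0.03983309] 4.5667 0.6004902432515525
(400, 872, 3)
```

```bash
python3 -c "
import cv2;i=cv2.imread('pics/v1.png');print(i.shape)
if i.shape[1]>800: cv2.imwrite('pics/v1.png',cv2.resize(i,(800,int(i.shape[0]*800/i.shape[1]))))"
```

```text
(400, 872, 3)
```

View pics/v1.png

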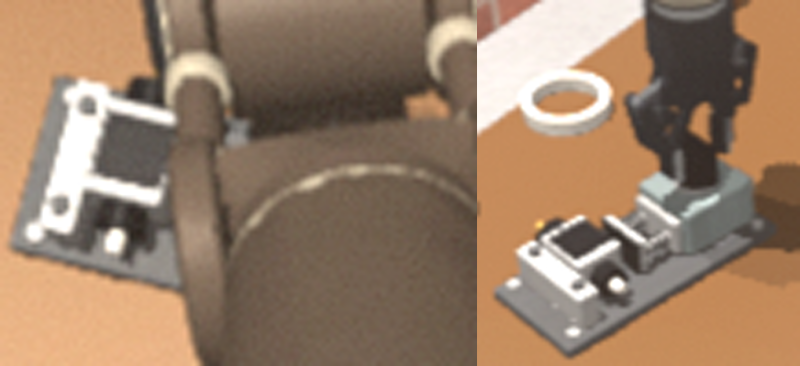

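The arm hides the knob in the top view. In the side view the fingers straddle the bar at about (690,150), so I'll enlarge that.

Run:
```python
from h import *
im=np.load("pics/s1.npy")[138:200,190:250,::-1]
i=cv2.resize(np.clip(im*2.6,0,255).astype(np.uint8),None,fx=9,fy=9,interpolation=cv2.INTER_CUBIC)
S=lambda p:tuple(int(v) for v in ((proj("side",p)-[190,138]+.5)*9))
p=r.get_tool_pos()
# overlay gripper axis in red, and finger pad midlines predicted
cv2.line(i,S(p+[0,0,-.09]),S(p+[0,0,-.173]),(0,0,255),1)
yv=np.array([np.cos(1.396),np.sin(1.396),0]);xv=np.array([yv[1],-yv[0],0])
o=.0255
for s in(1,-1):
    cs=[p+yv*s*o+xv*e*.011+[0,0,-z] for e,z in((1,.145),(1,.166),(-1,.166),(-1,.145))]
    cv2.polylines(i,[np.array([S(c) for c in cs])],True,(0,255,0),1)
cv2.imwrite("pics/v2.png",i)
```

```text
(no output)
```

View pics/v2.png

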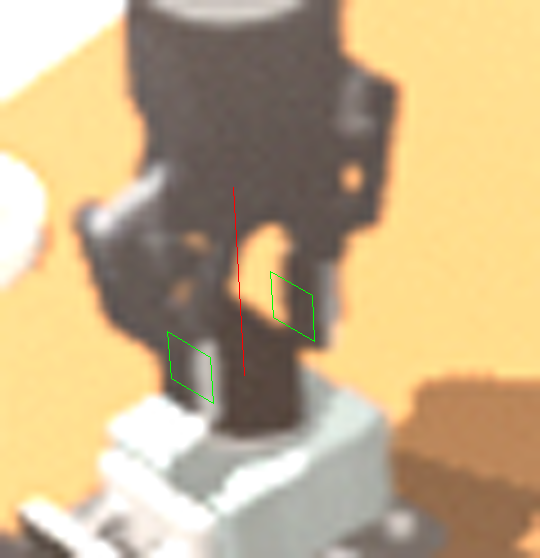

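The predicted pads (green) match the actual fingers to within about 0.5 px, so the side camera is good there. Next I'll fit the bar model to the initial images of both cameras.

Run:
```python
from h import *
from scipy.optimize import minimize
def box(x,y,a,l,w,z0,z1):
    c,s=np.cos(a),np.sin(a)
    return [np.array([x+c*i*l/2-s*j*w/2,y+s*i*l/2+c*j*w/2,z]) for i in(1,-1) for j in(1,-1) for z in(z0,z1)]
for n,win in(("top",(236,118,24,32)),("side",(206,164,22,26))):
    u0,v0,w,h=win
    g=np.load(f"pics/{n}0.npy")[v0:v0+h,u0:u0+w].max(2).astype(float)
    obs=np.clip((90-g)/55,0,1)
    def ren(q):
        pts=np.array([(proj(n,p)-[u0,v0]+.5)*16 for p in box(*q,.056,.014,.068,.108)])
        m=np.zeros((h*16,w*16),np.float32);cv2.fillConvexPoly(m,cv2.convexHull(np.round(pts).astype(np.int32)),1)
        return cv2.GaussianBlur(cv2.resize(m,(w,h),interpolation=cv2.INTER_AREA),(0,0),.5)
    best=None
    for x in(.542,.55):
      for a in(-.1,-.2,-.3):
        s=minimize(lambda q:((ren(q)-obs)**2).sum(),[x,.131,a],method="Nelder-Mead",options=dict(initial_simplex=[[x,.131,a],[x+.006,.131,a],[x,.137,a],[x,.131,a+.15]]))
        if best is None or s.fun<best.fun:best=s
    print(n,best.x.round(4),best.fun,obs.sum(),g.min())
```

```text
Traceback (most recent call last):
  File "h.py", line 7, in proj
    m=r.camera_model(cam);T=np.array(m["camera_from_world"]);q=m["K"]@(T[:3,:3]@p+T[:3,3]);return q[:2]/q[2]
ValueError: time passes only in moves, steps and waits
```

```bash
sed -i 's/r\.camera_model(cam)/CM(cam)/; s/^from rig import r$/from rig import r\nimport functools\nCM=functools.lru_cache(None)(lambda c:r.camera_model(c))/' h.py
cat > fit.py <<'E'
from h import *
from scipy.optimize import minimize
def box(x,y,a,l,w,z0,z1):
    c,s=np.cos(a),np.sin(a)
    return [np.array([x+c*i*l/2-s*j*w/2,y+s*i*l/2+c*j*w/2,z]) for i in(1,-1) for j in(1,-1) for z in(z0,z1)]
def fit(n,win,img,angs,xs=(.542,.55)):
    u0,v0,w,h=win
    g=img[v0:v0+h,u0:u0+w].max(2).astype(float)
    obs=np.clip((90-g)/55,0,1)
    def ren(q):
        pts=np.array([(proj(n,p)-[u0,v0]+.5)*16 for p in box(*q,.056,.014,.068,.108)])
        m=np.zeros((h*16,w*16),np.float32);cv2.fillConvexPoly(m,cv2.convexHull(np.round(pts).astype(np.int32)),1)
        return cv2.GaussianBlur(cv2.resize(m,(w,h),interpolation=cv2.INTER_AREA),(0,0),.5)
    best=None
    for x in xs:
      for a in angs:
        s=minimize(lambda q:((ren(q)-obs)**2).sum(),[x,.131,a],method="Nelder-Mead",options=dict(initial_simplex=[[x,.131,a],[x+.006,.131,a],[x,.137,a],[x,.131,a+.15]],maxiter=150))
        if best is None or s.fun<best.fun:best=s
    print(n,best.x.round(4),best.fun,obs.sum(),g.min())
if __name__=="__main__":
    for n,win in(("top",(236,118,24,32)),("side",(206,164,22,26))): fit(n,win,np.load(f"pics/{n}0.npy"),(-.1,-.2,-.3))
E
time python3 fit.py
```

```text
top [ 0.5514  0.1277 -0.2014] 37.721580982887275 184.43636363636364 30.0
side [ 0.5442  0.137  -0.4321] 11.629384330147023 145.65454545454546 36.0
real	0m0.485s
user	0m1.028s
sys	0m0.046s
```

Run:
```python
from h import *
p=lambda s:print(s,r.get_tool_pos().round(4),r.get_ft_force().round(2),r.get_ft_torque().round(3),round(float(r.get_gripper_width()),3),round(r.get_t(),2))
yaw=1.36
r.move_l([.547,.132,.248],.08,rotation=Q(yaw));p("pre")
r.grip(0,20);p("grip")
r.pause(.2);p("hold")
```

```text
pre [0.547  0.132  0.2483] [-0.49 -0.2   0.04] [-0.004  0.038  0.073] 0.598 4.92
grip [0.5472 0.1316 0.2482] [-0.74 -2.91  1.81] [-0.431  0.082 -0.163] 0.165 5.36
hold [0.5472 0.1316 0.2482] [-0.09 -3.66  2.54] [-0.716 -0.011 -0.198] 0.165 5.56
```

```bash
cat > st.py <<'E'
from h import *
import json,os
def yaw():
    q=r.get_tool_rot(); return 2*np.arctan2(q[1],q[0])-np.pi/2
def step(n,d):
    j=np.array(r.get_joint_pos()); tgt=json.load(open("j.json")) if os.path.exists("j.json") else j.tolist()
    for k in range(n):
        tgt[5]+=d; r.goto_joints(tgt)
        f=r.get_ft_force();t=r.get_ft_torque()
        L=[round(float(v),4) for v in(r.get_t(),tgt[5],r.get_joint_pos()[5],yaw(),t[2],*f)]
        print(*L); open("log.txt","a").write(json.dumps(L)+"\n")
    json.dump(tgt,open("j.json","w"))
E
python3 - <<'E'
from st import *
r.move_l([.5472,.1312,.248],.05)
print(r.get_ft_force().round(2),r.get_ft_torque().round(3),r.get_t())
json.dump(list(map(float,r.get_joint_pos())),open("j.json","w"))
step(4,.04)
E
```

```text
[ 0.03 -1.97  3.08] [-0.34   0.111 -0.167] 5.8083
6.0583 -1.162 -1.1627 1.3206 -0.1701 -0.2305 -2.143 1.8757
6.3083 -1.122 -1.1231 1.2807 -0.1663 -0.3322 -1.1273 0.5216
6.5583 -1.082 -1.0833 1.2407 -0.1225 1.3048 0.6532 0.3912
6.8083 -1.042 -1.0434 1.2007 -0.1224 2.3468 2.8844 -1.1257
```

Run:
```python
from st import *
r.grip(0,80); print(r.get_gripper_width(),r.get_ft_force().round(2),r.get_ft_torque().round(3),r.get_tool_pos(),r.get_t())
step(1,.03);step(1,.03)
b=snap("side",158,135,88,100,6,"s2"); a=np.clip(np.load("pics/s1.npy")[135:235,158:246,::-1]*1.6,0,255).astype(np.uint8)
a=cv2.resize(a,None,fx=6,fy=6,interpolation=cv2.INTER_CUBIC)
cv2.imwrite("pics/v3.png",np.hstack([a[:,:390],b[:,:390]]))
```

```text
0.15508184851126353 [ 0.43  4.74 -0.2 ] [ 0.691 -0.341 -0.059] [0.54746696 0.13179774 0.24839086] 7.025
7.275 -1.012 -1.0123 1.1696 -0.0527 2.3031 4.1256 0.5772
7.525 -0.982 -0.9823 1.1396 -0.1387 2.9838 4.9876 -0.7307
```

View pics/v3.png

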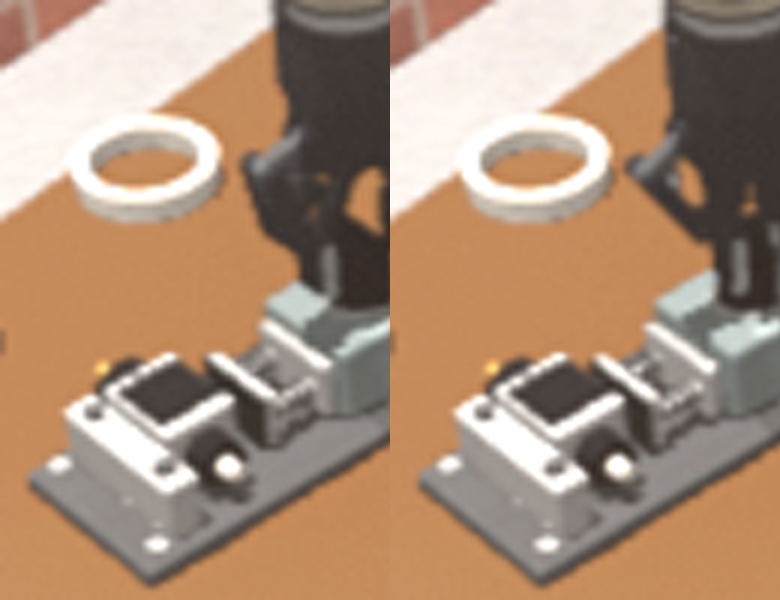

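The pump at (165,385) hasn't moved, and the jaw and pad at about (270,370) have barely moved. I'll measure that shift numerically.

```bash
cat > flow.py <<'E'
from h import *
# shift (mm along clamp) of pad plate / jaw plate between side images, by 1-D search along the projected clamp direction
d=np.array([-.0,0]);e=np.array([np.cos(np.radians(77.1)),np.sin(np.radians(77.1)),0])
def shifts(a,b):
    A,B=[np.load(f"pics/{n}.npy").astype(np.float32).mean(2) for n in(a,b)]
    k=(proj("side",np.array([.56,.2,.05])+e*.001)-proj("side",np.array([.56,.2,.05])))  # px per mm
    # regions (full px): pad top edge strip; jaw top edge strip; pump control
    out=[]
    for nm,(u,v) in dict(pad=(199,199),jaw=(207,192.5),pump=(186,200)).items():
        sz=(11,9);t=cv2.getRectSubPix(A,sz,(u,v))
        ms=np.arange(-6,16,.1);c=[((cv2.getRectSubPix(B,sz,(float(u+k[0]*m),float(v+k[1]*m)))-t)**2).mean() for m in ms]
        i=int(np.argmin(c));out.append((nm,round(float(ms[i]),1),round(float(c[i]),1)))
    print(a,b,k.round(3),out)
if __name__=="__main__":
    shifts("side0","s1");shifts("side0","s2")
E
python3 flow.py
```

```text
side0 s1 [-0.242  0.137] [('pad', 0.1, 16.4), ('jaw', 0.6, 800.8), ('pump', -0.2, 8.5)]
side0 s2 [-0.242  0.137] [('pad', 2.8, 217.3), ('jaw', 3.0, 711.3), ('pump', -0.2, 15.4)]
```

```bash
sed -i 's/t\[2\],\*f)/t[2],r.get_effort()[5],*f)/' st.py
python3 - <<'E'
from st import *
p=r.get_tool_pos();print(p,r.get_effort().round(3))
r.move_l([p[0]+.0006,p[1]+.001,.248],.05)
json.dump(list(map(float,r.get_joint_pos())),open("j.json","w"))
step(7,.03)
snap("side",158,135,88,100,6,"s3")
E
python3 -c "
from flow import *
shifts('side0','s3')"
```

```text
[0.5475551  0.13200834 0.24839372] [ -2.466 -38.683 -19.86   -1.144   0.976  -0.066]
8.075 -0.9495 -0.9499 1.1106 -0.0944 -0.1029 0.5329 1.4379 2.7493
8.325 -0.9195 -0.9201 1.0807 -0.0939 -0.1002 0.648 3.4842 0.9944
8.575 -0.8895 -0.8901 1.0508 -0.1189 -0.0894 0.9028 3.7473 0.1987
8.825 -0.8595 -0.8599 1.0205 -0.0552 -0.0696 1.368 4.4268 0.9871
9.075 -0.8295 -0.8299 0.9904 -0.0692 -0.0659 1.1587 4.599 0.3674
9.325 -0.7995 -0.7999 0.9604 -0.0547 -0.0634 1.6867 5.511 0.6905
9.575 -0.7695 -0.7699 0.9303 -0.0892 -0.0606 3.094 5.851 -0.3102
side0 s3 [-0.242  0.137] [('pad', 6.6, 684.5), ('jaw', 7.0, 450.8), ('pump', -0.3, 15.6)]
```

```bash
cat > prof.py <<'E'
from h import *
A=np.radians(77.1);e=np.array([np.cos(A),np.sin(A),0]);n=np.array([e[1],-e[0],0])  # n: across, +x side
O=np.array([.5455,.1335,0.])   # side-camera-consistent knob axis
S_=np.arange(.02,.16,.0005);W=np.arange(-.03,.0301,.0005)
def rect(im,z=.051):
    P=O+S_[None,:,None]*e+W[:,None,None]*n+np.array([0,0,z])
    m=CM("side");T=np.array(m["camera_from_world"]);q=(P@T[:3,:3].T+T[:3,3])@np.array(m["K"]).T
    uv=(q[...,:2]/q[...,2:]).astype(np.float32)
    return cv2.remap(im.astype(np.float32),uv[...,0],uv[...,1],cv2.INTER_CUBIC)
if __name__=="__main__":
    out=[]
    for f in("side0","s1","s2","s3"):
        R=rect(np.load(f"pics/{f}.npy"));out.append(R)
    v=np.vstack(out)[...,::-1]
    cv2.imwrite("pics/rect.png",np.clip(cv2.resize(v,(784,596))*1.6,0,255).astype(np.uint8))
E
python3 prof.py
```

```text
(no output)
```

View pics/rect.png

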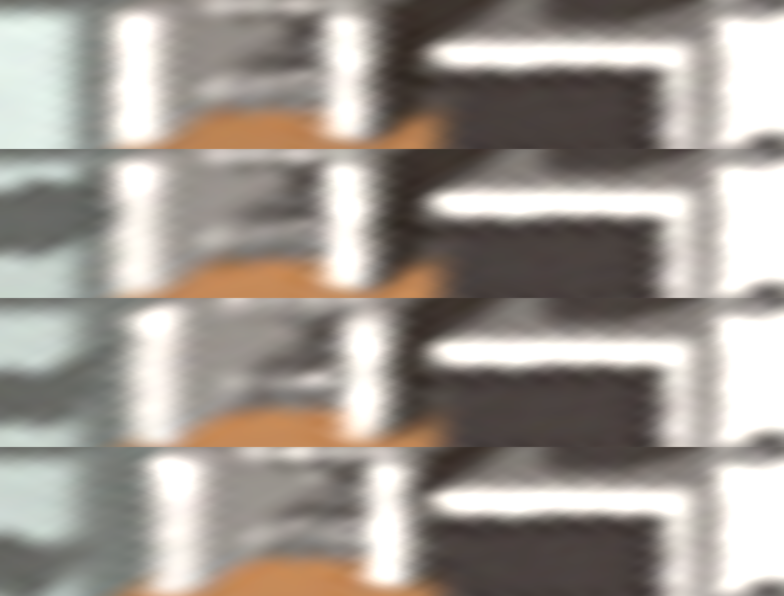

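The rectified strips show the jaw line at 138, 138, 155, 177 and the pad line at 348, 348, 365, 388. Both have advanced 7 mm so far, and the gap between them is unchanged, so there is no contact yet. I'll continue with centroid tracking.

```bash
cat >> prof.py <<'E'
def cents(im,jaw0,pad0):
    p=rect(im).min(2)[30:85].mean(0); s=S_*1000; o=[]
    for c in(jaw0,pad0):
        for _ in range(6):
            w=np.clip(1-np.abs(s-c)/7,0,None)**.5*np.clip(p-p[np.abs(s-c)<8].min()-40,0,None); c=(w*s).sum()/w.sum()
        o.append(c)
    return o
E
cat > go.py <<'E'
from st import *
from prof import cents
def look(j0,p0,n=2):
    im=np.mean([r.read_camera("side") for _ in range(n)],0)
    j,p=cents(im,j0,p0); print("   jaw %.2f pad %.2f sp %.2f"%(j,p,p-j)); open("vis.txt","a").write(f"{yaw()} {j} {p}\n"); return j,p,im
E
python3 - <<'E'
from go import *
j,p=44.6,82.1
for f in("side0","s1","s2","s3"):
    j,p=cents(np.load(f"pics/{f}.npy"),j,p);print(f,round(j,2),round(p,2),round(p-j,2))
q=r.get_tool_pos(); r.move_l([q[0]+.0007,q[1]+.0013,.248],.05)
json.dump(list(map(float,r.get_joint_pos())),open("j.json","w"))
sp0=p-j
for k in range(7):
    step(1,.06); j,p,im=look(j+1.1,p+.6)
    if p-j<sp0-2: break
np.save("pics/s4.npy",im)
E
```

```text
side0 44.25 81.47 37.22
s1 44.55 81.53 36.97
s2 47.5 84.64 37.13
s3 51.61 88.65 37.04
10.125 -0.7066 -0.7072 0.8716 -0.117 -0.0905 0.6174 4.3475 0.9265
   jaw 52.97 pad 90.01 sp 37.04
10.475 -0.6466 -0.6468 0.8114 -0.1304 -0.0962 1.505 4.3842 0.4385
   jaw 53.90 pad 91.17 sp 37.27
10.825 -0.5866 -0.5868 0.7513 -0.0894 -0.0915 2.2676 6.003 -0.4795
   jaw 54.91 pad 92.64 sp 37.73
11.175 -0.5266 -0.5268 0.6911 -0.1143 -0.0846 2.9205 5.817 0.3862
   jaw 55.86 pad 93.19 sp 37.33
11.525 -0.4666 -0.4669 0.6312 -0.0483 -0.0732 4.3287 6.3744 -1.5338
   jaw 56.99 pad 93.18 sp 36.19
11.875 -0.4066 -0.4069 0.5711 -0.0631 -0.0621 4.6373 7.1468 -2.9694
   jaw 58.00 pad 93.16 sp 35.16
12.225 -0.3466 -0.3469 0.5111 -0.0496 -0.0512 4.8705 7.4448 -3.0002
   jaw 59.11 pad 93.18 sp 34.07
```

Run:
```python
from prof import *
s=S_*1000
for f,y in(("side0",None),("s1",None),("s2",1.1396),("s3",.9303),("s4",.5111)):
    R=rect(np.load(f"pics/{f}.npy")); 
    for rows in((20,45),(45,70),(70,95)):
        p=R.min(2)[rows[0]:rows[1]].mean(0); o=[]
        for lo,hi in((38,66),(76,96)):
            m=(s>lo)&(s<hi);i=np.where(m)[0][np.argmax(p[m])];h=.5*(p[i]+50)
            a=i
            while p[a]>h:a-=1
            b=i
            while p[b]>h:b+=1
            L=s[a]+.5*(h-p[a])/(p[a+1]-p[a]);Rr=s[b-1]+.5*(p[b-1]-h)/(p[b-1]-p[b]); o+=[round(L,2),round(Rr,2),round(p[i])]
        print(f,rows,o)
a=[rect(np.load(f"pics/{f}.npy")) for f in("side0","s3","s4")]
cv2.imwrite("pics/rect2.png",np.clip(cv2.resize(np.vstack(a)[...,::-1],(784,594))*1.3,0,255).astype(np.uint8))
```

```text
side0 (20, 45) [np.float64(39.38), np.float64(49.47), 173, np.float64(77.57), np.float64(85.61), 162]
side0 (45, 70) [np.float64(39.51), np.float64(49.5), 169, np.float64(77.56), np.float64(85.43), 161]
side0 (70, 95) [np.float64(39.21), np.float64(49.57), 173, np.float64(77.47), np.float64(85.46), 160]
s1 (20, 45) [np.float64(39.92), np.float64(49.79), 168, np.float64(77.63), np.float64(85.67), 169]
s1 (45, 70) [np.float64(40.07), np.float64(50.26), 151, np.float64(77.65), np.float64(85.48), 168]
s1 (70, 95) [np.float64(39.05), np.float64(50.24), 153, np.float64(77.52), np.float64(85.52), 167]
s2 (20, 45) [np.float64(42.69), np.float64(53.19), 161, np.float64(80.92), np.float64(88.91), 169]
s2 (45, 70) [np.float64(42.04), np.float64(53.28), 153, np.float64(80.58), np.float64(88.5), 160]
s2 (70, 95) [np.float64(42.2), np.float64(53.29), 154, np.float64(80.65), np.float64(88.6), 169]
s3 (20, 45) [np.float64(46.45), np.float64(56.89), 175, np.float64(85.02), np.float64(92.42), 163]
s3 (45, 70) [np.float64(46.51), np.float64(57.48), 154, np.float64(84.78), np.float64(92.58), 168]
s3 (70, 95) [np.float64(46.4), np.float64(57.67), 151, np.float64(84.57), np.float64(92.83), 171]
s4 (20, 45) [np.float64(49.38), np.float64(65.16), 182, np.float64(89.51), np.float64(98.87), 170]
s4 (45, 70) [np.float64(49.17), np.float64(65.39), 167, np.float64(88.36), np.float64(97.77), 158]
s4 (70, 95) [np.float64(54.24), np.float64(66.13), 152, np.float64(89.28), np.float64(97.17), 166]
```

View pics/rect2.png

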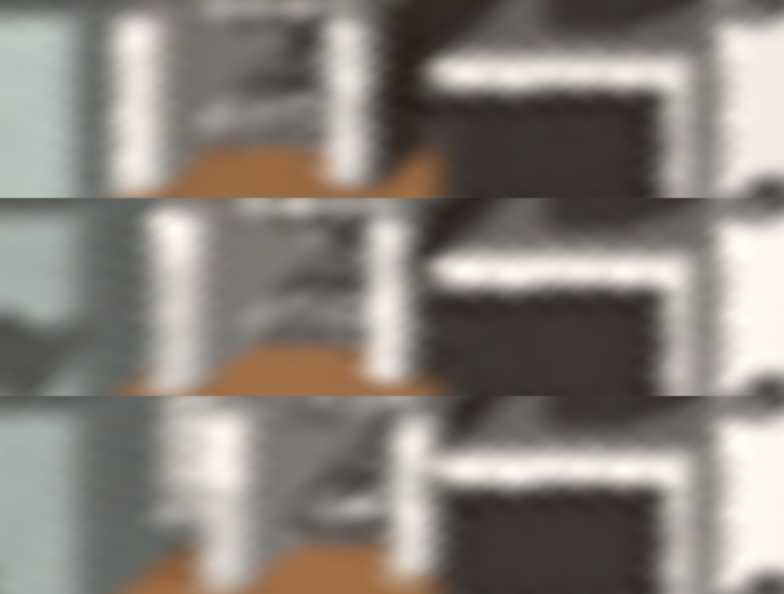

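The jaw's right edge in the clean rows gives about 20 mm/rad, as expected. Extrapolating the pad travel to its plateau puts contact at yaw ≈0.708, so the pad is compressed about 4 mm now. The target yaw is -0.077. I'll stop slightly short and check.

```bash
cat > chk.py <<'E'
from prof import *
s=S_*1000
def chk(im,y):
    p=rect(im).min(2)[70:95].mean(0)
    def edge(lo,hi):
        m=(s>lo)&(s<hi);i=np.where(m)[0][np.argmax(p[m])];h=.5*(p[i]+50);b=i;a=i
        while p[b]>h:b+=1
        while p[a]>h:a-=1
        return s[a]+.5*(h-p[a])/(p[a+1]-p[a]),s[b-1]+.5*(p[b-1]-h)/(p[b-1]-p[b])
    j=edge(50,84);q=edge(88,98);print("yaw %.3f jawR %.2f pad %.2f comp %.2f (yaw-based %.2f)"%(y,j[1],sum(q)/2,31.2-(sum(q)/2-j[1]),(.708-y)*20))
E
python3 - <<'E'
from go import *
from chk import chk
def adj():
    q=r.get_tool_pos();f=r.get_ft_force();r.move_l([q[0]+np.clip(f[0]*2e-4,-.0015,.0015),q[1]+np.clip(f[1]*2e-4,-.0015,.0015),.248],.05)
    json.dump(list(map(float,r.get_joint_pos())),open("j.json","w"))
im=0
for k in range(3):
    adj(); step(2,.09); im=np.mean([r.read_camera("side") for _ in range(3)],0); chk(im,yaw())
np.save("pics/s5.npy",im); print(r.get_tool_pos(),r.get_gripper_width(),r.get_t())
E
```

```text
12.825 -0.2532 -0.2539 0.4233 -0.0897 -0.0348 2.9693 4.446 0.0366
13.075 -0.1632 -0.164 0.3333 -0.0662 -0.0361 3.3294 4.278 -0.5668
yaw 0.333 jawR 69.34 pad 93.22 comp 7.32 (yaw-based 7.49)
13.725 -0.0724 -0.0743 0.2458 -0.1076 -0.0141 3.3458 3.1354 0.7562
13.975 0.0176 0.0159 0.1557 -0.0773 -0.0219 3.0075 3.6715 -0.8463
yaw 0.156 jawR 72.78 pad 93.38 comp 10.60 (yaw-based 11.04)
14.625 0.1071 0.1045 0.0685 -0.0424 0.004 2.9019 2.0895 1.2881
14.875 0.1971 0.1941 -0.021 -0.0171 0.0056 4.0332 1.6333 -1.6293
yaw -0.021 jawR 75.95 pad 93.37 comp 13.78 (yaw-based 14.58)
[0.55420681 0.13715247 0.2483982 ] 0.15096936966494987 15.025
```

Tool-yaw and image estimates differ by 0.8 mm, and the grip drifted along the bar. I'll let go short of the target, clear the view and measure with both cameras in the original lighting.

Run:
```python
from h import *
r.grip(.6)
q=r.get_tool_pos();print(q,r.get_ft_force().round(2),r.get_ft_torque().round(3))
r.move_l([q[0],q[1],.33],.12)
j=list(r.get_joint_pos()); j[0]=-.9; r.goto_joints(j); print(r.get_t())
for n in("top","side"):
    np.save(f"pics/{n}6.npy",np.mean([r.read_camera(n) for _ in range(3)],0))
a=np.load("pics/top6.npy")[100:170,174:278,::-1]
a0=np.load("pics/top0.npy")[100:170,174:278,::-1]
f=lambda i:cv2.resize(np.clip(i*1.6,0,255).astype(np.uint8),None,fx=6.,fy=6.,interpolation=cv2.INTER_CUBIC)
b=np.vstack([rect_ for rect_ in [cv2.resize(np.clip(x[...,::-1]*1.3,0,255).astype(np.uint8),(624,170)) for x in __import__("prof").__dict__["rect"](np.load("pics/side6.npy"))[None]]])
cv2.imwrite("pics/v6.png",np.vstack([f(a),b]))
from fit import fit
from chk import chk
fit("top",(236,118,28,32),np.load("pics/top6.npy"),(-1.4,-1.6,-1.8))
fit("top",(236,118,28,32),np.load("pics/top0.npy"),(-.1,-.2,-.3))
fit("side",(202,160,30,30),np.load("pics/side6.npy"),(-1.4,-1.6,-1.8))
chk(np.load("pics/side6.npy"),0)
print(r.get_t())
```

```text
[0.55305351 0.13694311 0.24791227] [ 1.42 -0.02 -0.17] [-0.011 -0.006  0.02 ]
18.3833
top [ 0.5506  0.1279 -1.6081] 38.52505364143106 207.43030303030304 32.0
top [ 0.5514  0.1277 -0.2014] 41.06207685065588 192.74545454545455 30.0
side [ 0.5429  0.1367 -1.4287] 14.174912093292841 157.46666666666667 36.0
yaw 0.000 jawR 75.81 pad 93.30 comp 13.70 (yaw-based 14.16)
18.6833
```

View pics/v6.png

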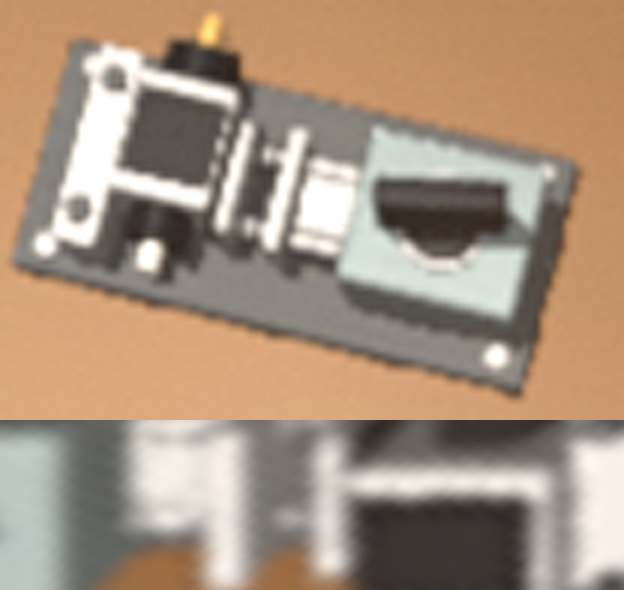

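The pad is against the pump, the pump hasn't moved and the bar lies near yaw -1.6. I'll measure jaw–pad spacing from the unobstructed top views before and after.

```bash
cat > topm.py <<'E'
from h import *
A=np.radians(77.1);e=np.array([np.cos(A),np.sin(A),0]);n=np.array([e[1],-e[0],0])
s=np.arange(.03,.13,.0005)
def spacing(cam,im,O,seeds,z=.051,rows=(-.015,.015)):
    W=np.arange(rows[0],rows[1],.0005)
    P=O+s[None,:,None]*e+W[:,None,None]*n+np.array([0,0,z])
    m=CM(cam);T=np.array(m["camera_from_world"]);q=(P@T[:3,:3].T+T[:3,3])@np.array(m["K"]).T
    uv=(q[...,:2]/q[...,2:]).astype(np.float32)
    R=cv2.remap(im.astype(np.float32),uv[...,0],uv[...,1],cv2.INTER_CUBIC).min(2);return R
E
python3 - <<'E'
from topm import *
from scipy.signal import find_peaks
O=np.array([.551,.128,0])
for rows in((.012,.022),(-.022,-.012),(-.005,.005)):
  for f in("top0","top6"):
    p=spacing("top",np.load(f"pics/{f}.npy"),O,None,rows=rows).mean(0)
    i,_=find_peaks(p,prominence=12)
    o=[]
    for k in i:
        w=slice(max(k-6,0),k+7);c=np.polyfit(s[w]*1e3,p[w],2);o.append((round(-c[1]/2/c[0],2),round(p[k])))
    print(f,rows,o)
E
```

```text
top0 (0.012, 0.022) [(np.float64(48.01), 151), (np.float64(59.32), 108), (np.float64(72.87), 111), (np.float64(84.91), 148), (np.float64(104.82), 75)]
top6 (0.012, 0.022) [(np.float64(39.28), 126), (np.float64(48.98), 129), (np.float64(74.23), 156), (np.float64(84.12), 103), (np.float64(96.58), 148), (np.float64(106.01), 94)]
top0 (-0.022, -0.012) [(np.float64(48.3), 160), (np.float64(59.21), 105), (np.float64(66.13), 101), (np.float64(72.85), 104), (np.float64(85.13), 149)]
top6 (-0.022, -0.012) [(np.float64(60.36), 134), (np.float64(74.43), 163), (np.float64(84.25), 101), (np.float64(96.9), 147)]
top0 (-0.005, 0.005) [(np.float64(47.92), 157), (np.float64(84.9), 150), (np.float64(105.35), 85)]
top6 (-0.005, 0.005) [(np.float64(60.06), 166), (np.float64(74.16), 162), (np.float64(96.95), 156), (np.float64(106.28), 87)]
```

Run:
```python
from st import *
pr=lambda s:print(s,r.get_tool_pos().round(4),round(yaw(),4),r.get_ft_force().round(2),r.get_ft_torque().round(3),round(float(r.get_gripper_width()),3),round(r.get_t(),2))
x,y=.553,.131
r.goto([x,y,.33],Q(-.021));pr("over")
r.move_l([x,y,.248],.1,rotation=Q(-.021),until_force=8);pr("down")
r.grip(0,80);pr("grip")
json.dump(list(map(float,r.get_joint_pos())),open("j.json","w"))
step(2,(yaw()+.087)/2);pr("turned")
r.grip(.6);pr("open")
q=r.get_tool_pos();r.move_l([q[0],q[1],.33],.12)
j=list(r.get_joint_pos()); j[0]=-.9; r.goto_joints(j)
np.save("pics/top7.npy",np.mean([r.read_camera("top") for _ in range(3)],0));np.save("pics/side7.npy",r.read_camera("side"));print(r.get_t())
from topm import *
from chk import chk
from scipy.signal import find_peaks
for rows in((.012,.022),(-.022,-.012),(-.005,.005)):
    p=spacing("top",np.load("pics/top7.npy"),np.array([.551,.128,0]),None,rows=rows).mean(0)
    i,_=find_peaks(p,prominence=12);o=[]
    for k in i:
        w=slice(max(k-6,0),k+7);c=np.polyfit(s[w]*1e3,p[w],2);o.append((round(float(-c[1]/2/c[0]),2),round(float(p[k]))))
    print(rows,o)
chk(np.load("pics/side7.npy"),-.087)
```

```text
over [0.5532 0.1301 0.33  ] -0.0223 [-0.53 -0.71  0.39] [-0.052 -0.03   0.015] 0.6 20.75
down [0.5535 0.1311 0.2486] -0.021 [0.   0.23 0.38] [ 0.018 -0.022  0.045] 0.597 21.72
grip [0.5533 0.1311 0.2489] -0.0211 [-1.14  0.61  4.98] [-0.013  0.237 -0.026] 0.152 22.14
22.3917 0.21 0.2097 -0.0537 -0.0932 -0.0388 -1.0194 -0.5484 1.14
22.6417 0.243 0.2424 -0.0865 -0.1038 -0.0397 -0.8429 0.0836 1.52
turned [0.5533 0.1311 0.2489] -0.0865 [-0.84  0.08  1.52] [ 0.025  0.053 -0.104] 0.149 22.64
open [0.5533 0.1311 0.2488] -0.0869 [-1.06 -0.83  0.92] [-0.007 -0.019  0.053] 0.601 23.09
26.175
(0.012, 0.022) [(39.67, 126), (49.05, 129), (75.48, 158), (84.5, 102), (96.56, 148), (106.04, 94)]
(-0.022, -0.012) [(60.82, 135), (75.63, 162), (84.22, 100), (96.89, 147)]
(-0.005, 0.005) [(60.24, 167), (75.48, 162), (96.94, 155), (106.27, 86)]
yaw -0.087 jawR 77.08 pad 93.36 comp 14.92 (yaw-based 15.90)
```

```bash
python3 -c "
from rig import r
print(r.get_t(),r.get_ft_force());r.close_job()"
```

```text
26.175 [0.54417191 0.56642328 0.06393499]
the job is handed in; nothing more can be done
```

I turned the knob on the pump's clamp clockwise until the pad touched the pump, then about 45° more, and let go. The job was handed in at 26.2 s with the arm clear.

- **How it went:** I turned to just short of the target, let go and moved clear to measure. Then I gripped again for the last 0.066 rad.
- **Final pad compression:** the top camera gives 15.6 mm (target 15.7). The side camera also gives 15.6 mm when compared with the starting picture in the same lighting.
- **By tool angle:** contact came at about 0.59 rad of knob, and the turn after that was about 0.78–0.79 rad (target 0.785).
- **Pump and empty clamp:** the pad position stayed fixed after contact and the pump looked unmoved. I sent no motion near the empty clamp, but I did not measure its knob afterwards.

**Checks that disagreed:**
- The side camera, compared with a reference taken under the gripper's shadow, read 14.9 mm. I put that down to the lighting.
- The two cameras placed the knob 8–9 mm apart, so I settled its centre while gripping it.
- The wrist moment showed no clear sign of contact, so I found the contact point from the images.

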